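# Latch the candle mould shut

### The arm

A 7-joint arm with a two-finger parallel gripper is mounted at the origin on a cart in front of the work surface, level with it; the furniture and walls round the work are solid. World frame = base frame: x ahead of the robot, y to its left, z up, the work surface at z = 0. Lengths are in m, angles in rad, forces in N, time in s.
With the tool pointing down it reaches from about 0.425 to 0.925 m from the base axis. Payload 6.8 kg.
Tool frame: the origin (TCP) lies on the centre line of the jaws, within the pads' length; the fingertips stand bot.tip_reach ahead of it and the grasp point (between the pads) lies 3 mm ahead of it (bot.tip_reach is the distance from the TCP to the fingertips, in m); z points along the fingers, y is the line along which they close (so a half turn about z gives the same grasp; the last joint's range is limited). The gripper opens to 85 mm and grips with 20 to 120 N. Pads are 22 mm wide; open, the fingers measure 114 mm over their backs; the gripper's body (76 mm by 85 mm) begins 54 mm behind the grasp point. The pads swing forward as they close: fully open they stand 13 mm farther back than shut.
Start: joints at [1.032, 0.477, 0.022, 1.555, -0.011, 1.109, -0.083], TCP at [0.282, -0.613, 0.253] pointing down, gripper open.
Joint ranges: [-2.96, 2.96], [-0.34, 2.1], [-1.41, 1.46], [0.24, 2.44], [-1.37, 4.51], [0.17, 1.92], [-2.96, 2.96]. Speed limits (rad/s): [2.39, 2.39, 3.14, 3.14, 3.14, 3.14, 3.14].

### API

Orientations are given as a unit quaternion [w, x, y, z].
In Python, from station import bot gives the robot as it stands.
- The arm moves only by the tool jog_arm, never from a script. Its argument "deltas" is a list of rows, each a list of 7 numbers: the shift along the world's x, y, z in m, then the turn, a rotation vector about the world's x, y, z in rad, then the opening, from 0 (shut) to 1 (fully open). In form: [[x, y, z, rx, ry, rz, grip], ...]. A call has 1 to 10 rows; each row shifts and turns the commanded pose from where the row before left it; what a row does not reach is not made up. A row lasts 1/10 s, in which the tool goes at most 50 mm and 8.59 degrees, less where a joint would pass 70% of its speed; a pose out of reach is approached as far as the arm can. A call with a gripper value outside its range is refused whole. The fingers move at their own pace and stop on an object; "newtons" is the grip in N (left out, the last holds). Time passes only in rows, so rows that do not move let the fingers close. It gives the time, the measured TCP pose, the force, the opening and the grip force at its end, in the units of the state.
- bot.get_obs(): the state, without advancing time (a new reading comes with each control period).
- bot.read_camera(name): name is "scene" or "top" or "wrist"; returns a dict with "img" (400x640x3 uint8, red, green, blue), "K" (3x3 intrinsics, pixels), "dist_coeffs" ([k1, k2, p1, p2, k3] as OpenCV has them; the pictures are not rectified), "eye" and "attitude" of the camera in the world. Camera axes: x right, y down, z forward; pixel columns grow to the right and rows downward; lengths in m; the calibration is good to about 2 mm. A picture is of the moment at which its call begins. There is no depth.
- bot.hand_in(): hands the job in; it is judged then, once.
The state is a dict: "t": time; "q": joint angles; "joint_vel": joint speeds; "joint_torque": joint torques, N m; "eef_pos": TCP position; "tool_rot": TCP orientation; "contact_force": force on the tool from outside, world axes, zero at the start; "torque": the same for the moment, N m; "gripper_width": opening from 0.0 (shut) to 1.0 (fully open); "grasp_force": force on a finger pad.
Only numpy, scipy, OpenCV 4.12 (cv2) and the standard library are available. Lean on these libraries where they do the work, as an engineer would, in place of code of your own. Each camera call takes 0.05 s, during which the arm holds its last target. There are 200 camera calls.

### The job

Two wooden candle moulds stand on the work table; one is already latched, the other still has its draw latch open. On the open one, swing the wire loop over so that it drops behind the keeper hook while the lever is still up, then push the lever over and down until it snaps fully flat, holding the loop tight in the hook.

Things in the scene. Friction and masses are not known exactly. Their poses are not given: they have to be found in the camera images.
- mould: Open candle mould, fixed: two beech halves on a 166 x 112 mm ply base, top 58 mm above the origin (centre of its underside; z up). Its steel latch lies along y = 0: lever hinge pin (along y) at x -14, z 76 mm, keeper hook toward +x. A like mould beside it is already latched (lever flat) and needs nothing.
- lever (a joint): Lever angle, rad: 0 flat, shut (end stop), pointing to the mould's -x; 1.57 up; starts 1.65 to 1.9, leaning to the keeper; stays where left (light friction). Strap 24 mm wide, 3 thick, thumb lip 66 mm from its pin; shut, its top is at z 84, the lip 5 mm higher. Loop hooked: resists by a few N below 1.0, dead centre near 0.25, then it snaps down.
- loop (a joint): Loop angle, rad, about a pin 18 mm out on the lever. loop - lever = its elevation: 0 level toward the keeper (+x), 1.57 upright, more leans back. Starts leaning back, 1.6 to 2.1, by its weight; stop at loop 3.75. Pushed past upright it falls freely to the keeper, the lever passing between its legs; with lever over 1.6 it clears the hook and lands behind it.
- loop_bar (a point): Middle of the loop's crossbar: round, 5 mm thick, parallel to the mould's y, 68 mm from the loop's pin. The loop is 46 mm wide, 36 mm between its legs, which are sprung and stretch about 3 mm when drawn tight.
- keeper_mouth (a point): Where the crossbar's middle sits when hooked: in the keeper, at x 38.5, z 66.5 mm on the mould. The keeper is a hook 24 mm wide, open toward +x: post face at x 36, lip out to x 40, lip from z 69 to 72, on a plate with its top at z 61 mm that reaches to x 61.

How it is judged:
By the outcome, as a careful person would: the job done as asked, in the order asked, and still so for the second after the job is handed in, with the robot touching nothing.
It also fails if it takes over 38 s, if anything falls off the work surface, if the arm or the gripper's body presses on something with over 40 N, if the wrist force passes 120 N, or if a joint passes its speed limit or range.

## Working session

There is one attempt and no reset: what is moved stays moved. The work goes in short steps, Python scripts to look and compute and a tool call to move; the robot and the scene stay as the last step left them, time stands still between calls to the robot, and variables do not carry over. Pictures are saved under pics/ and viewed, at most 10 in all, crops included, and the job is handed in when it is done.

Besides the shell and the picture viewer there is one more tool, called after "Call:" as name([rows], argument=value, ...), one row to a line, values as JSON. jog_arm: Moves the arm, as the interface text tells. Its arguments: {"type":"object","properties":{"deltas":{"type":"array"},"newtons":{"type":"number"}},"required":["deltas"]}

```bash
mkdir -p pics; cat > h.py <<'E'
import numpy as np, cv2
from station import bot
from scipy.spatial.transform import Rotation as R
def snap(n,f):
    c=bot.read_camera(n); cv2.imwrite(f,c["img"][:,:,::-1]); np.save(f+'.npy',c,allow_pickle=True); return c
def load(f): return np.load(f+'.npy',allow_pickle=True).item()
def rot(c):
    a=np.array(c["attitude"],float)
    return a if a.shape==(3,3) else R.from_quat(a[[1,2,3,0]]).as_matrix()
def proj(c,P):
    M=rot(c); return cv2.projectPoints(np.atleast_2d(P).astype(float),cv2.Rodrigues(M.T)[0],-M.T@np.array(c["eye"]),c["K"],np.array(c["dist_coeffs"]))[0][:,0]
def ray(c,p,z):
    u=cv2.undistortPoints(np.array([[p]],float),c["K"],np.array(c["dist_coeffs"]))[0,0]
    d=rot(c)@np.array([u[0],u[1],1]); e=np.array(c["eye"]); return e+d*(z-e[2])/d[2]
E
python3 - <<'E'
from h import *
for n in("top","scene"):
    c=snap(n,f"pics/{n}.png"); print(n,c["eye"],c["attitude"],c["K"][0])
print(bot.get_obs(),bot.tip_reach)
E
```

```text
top [0.39960846 0.04964032 0.90686789] [ 0.06949531 -0.69482085  0.71226803 -0.07119444] [460.68382558   0.         313.43220876]
scene [0.13955111 0.5353236  0.6462719 ] [ 0.1406871  -0.32742756  0.84921196 -0.38966316] [439.0255903    0.         308.67828847]
{'t': 0.1, 'q': array([ 1.03189258,  0.47775483,  0.02237811,  1.55633525, -0.01151656,
        1.10927271, -0.08310786]), 'joint_vel': array([-3.16808420e-04, -9.42829313e-04,  2.58017113e-04, -2.51534350e-03,
       -7.44029854e-05,  1.41420591e-03,  7.67068744e-04]), 'joint_torque': array([ 3.31565017e-03, -5.97767115e+01,  1.61304463e+00, -2.81959069e+01,
        1.27802684e-02,  4.97528687e-03, -1.02337424e-06]), 'eef_pos': array([ 0.28165722, -0.61289727,  0.25240582]), 'tool_rot': array([-7.86597703e-04,  9.76893084e-01,  2.13726995e-01, -2.34345658e-04]), 'contact_force': array([0.69491297, 0.44544251, 0.21260757]), 'torque': array([-0.00325974, -0.03488447,  0.01038705]), 'grasp_force': 0.0, 'gripper_width': 1.0016875148317166} 0.022
```

View pics/top.png

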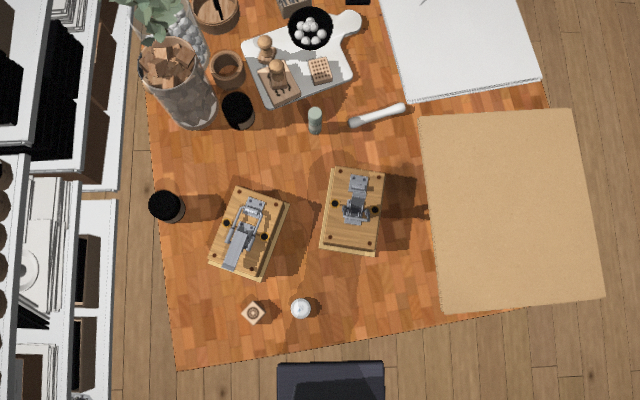

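View pics/scene.png

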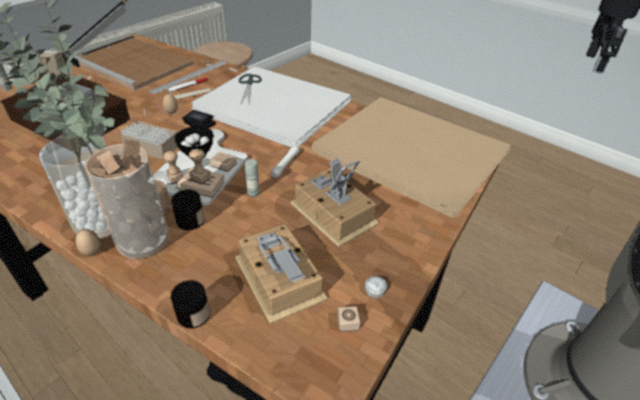

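The latched mould is at about (248,233) in the top view. The open one is at about (352,211), with its keeper at about (358,182), toward the top of the picture. I'll enlarge both views of the open mould.

```bash
python3 - <<'E'
from h import *
a=cv2.imread("pics/top.png")[160:262,310:395]; b=cv2.imread("pics/scene.png")[150:250,285:385]
a=cv2.resize(a,None,fx=4.5,fy=4.5,interpolation=2)
b=cv2.resize(b,None,fx=4,fy=4,interpolation=2)
o=np.zeros((460,790,3),np.uint8); o[:a.shape[0],:a.shape[1]]=a; o[:400,388:788]=b
cv2.imwrite("pics/c1.png",o)
c=load("pics/top.png")
for p in [(334,168),(384,172),(374,255),(320,248)]: print(p,ray(c,p,0.012))
for p in [(293,207)]: print(ray(load("pics/scene.png"),p,0.0))
E
```

```text
(334, 168) [0.64669997 0.00217347 0.012     ]
(384, 172) [ 0.63601079 -0.09823361  0.012     ]
(374, 255) [ 0.47017106 -0.06968579  0.012     ]
(320, 248) [0.48653648 0.034773   0.012     ]
[0.6362408  0.01485366 0.        ]
```

View pics/c1.png

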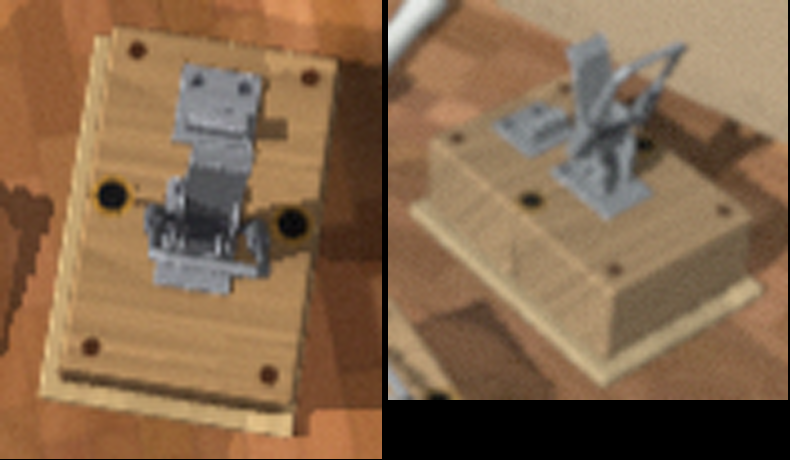

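The crop shows the open mould. Its lever leans toward the keeper and its loop leans back, with the crossbar at about crop (205,262). I'll fit the pose from the block's top corners, the screws and the base corners.

```bash
cat >> h.py <<'E'
def T(pose,P):
    x,y,a=pose; P=np.atleast_2d(P); return np.c_[x+P[:,0]*np.cos(a)-P[:,1]*np.sin(a), y+P[:,0]*np.sin(a)+P[:,1]*np.cos(a), P[:,2]]
def linkpts(lev,loop):
    # mould xz of lever tip, loop pin, bar
    d=np.array([-np.cos(lev),0,np.sin(lev)]); H=np.array([-.014,0,.076])
    e=loop-lev; pin=H+.018*d
    return H,H+.066*d,pin,pin+.068*np.array([np.cos(e),0,np.sin(e)])
E
python3 - <<'E'
from h import *
from scipy.optimize import least_squares
c=load("pics/top.png"); s=load("pics/scene.png")
f=lambda l:[(310+x/4.5-.4,160+y/4.5-.4) for x,y in l]
for l in ([(108,30),(337,62),(296,408),(62,375)],[(137,50),(310,77),(268,375),(91,347)]):
    P=np.array([ray(c,p,.058) for p in f(l)]); print("c",P.mean(0),np.linalg.norm(P-np.roll(P,1,0),axis=1))
    d=P[0]-P[3]+P[1]-P[2]; print("yaw",np.arctan2(d[1],d[0]))
g=lambda l:[(285+(x-388)/4-.4,150+y/4-.4) for x,y in l]
l=[(457,137),(725,211),(614,270)]
S=[ray(s,p,.058) for p in g(l)]; print("scene screws",S,"c",(S[0]+S[1])/2 )
pb=np.array(f([(42,395),(295,435)]));
# joint fit: screws half (hx,hy), base corners
pt=np.array(f([(137,50),(310,77),(268,375),(91,347)])); ps=np.array(g(l))
def r(v):
    hx,hy=v[3:5]; z=.058
    Q=T(v[:3],[[hx,hy,z],[hx,-hy,z],[-hx,-hy,z],[-hx,hy,z]])
    B=T(v[:3],[[-.083,.056,v[5]],[-.083,-.056,v[5]]])
    # scene screws: TL(457,137)=? choose nearest
    q=proj(s,Q); n=np.array([q[np.argmin(np.linalg.norm(q-p,axis=1))]-p for p in ps])
    return np.r_[(proj(c,Q)-pt).ravel(),(proj(c,B)-pb).ravel(),n.ravel()]
o=least_squares(r,[.56,-.035,-.17,.07,.04,.01]); print(o.x,np.abs(o.fun).max(),o.fun.round(1)); np.save('pose.npy',o.x[:3])
# lever/loop fit: lever tip ends, bar ends in both views
lt=np.array(f([(218,168)])); bar=np.array(f([(205,262)]))
sb=np.array(g([(665,72)])); sl=np.array(g([(588,42)]))
def r2(v):
    H,tip,pin,b=linkpts(*v); 
    W=T(o.x[:3],[tip,b]); return np.r_[proj(c,W).ravel()-np.r_[lt[0],bar[0]],proj(s,W).ravel()-np.r_[sl[0],sb[0]]]
o2=least_squares(r2,[1.75,3.5]); print(o2.x,o2.x[1]-o2.x[0],o2.fun.round(1))
print([T(o.x[:3],p)[0].round(4) for p in linkpts(*o2.x)])
E
```

```text
c [ 0.55626011 -0.03090794  0.058     ] [0.1480868  0.09804291 0.14803869 0.09690798]
yaw -0.16512893631640463
c [ 0.55870235 -0.03128854  0.058     ] [0.12800982 0.07408311 0.12801849 0.07365701]
yaw -0.1863423492896827
scene screws [array([ 0.62845006, -0.00498036,  0.058     ]), array([ 0.48802288, -0.05364924,  0.058     ]), array([0.50227628, 0.01916668, 0.058     ])] c [ 0.55823647 -0.0293148   0.058     ]
[ 0.55877858 -0.03110154 -0.1833211   0.06410424  0.03716942  0.01867091] 1.1337082874570683 [-0.3 -0.1 -0.1 -0.1  0.2  0.  -0.2  0.  -1.1 -0.1  0.1  0.1  0.4 -0.3
  0.3 -0.8  0.5 -0.6]
[1.82729595 3.90383077] 2.0765348218908946 [ 0.7 -1.2  0.6  2.6  1.7 -0.3 -1.6 -2.1]
[array([ 0.545 , -0.0285,  0.076 ]), array([ 0.5615, -0.0316,  0.1398]), array([ 0.5495, -0.0294,  0.0934]), array([ 0.5171, -0.0234,  0.1529])]
```

Call:
jog_arm([
  [0.01,0.03,0,0,0,-0.07,0],
  [0.01,0.03,0,0,0,-0.07,0],
  [0.01,0.03,0,0,0,-0.07,0],
  [0.01,0.03,0,0,0,-0.07,0],
  [0.01,0.03,0,0,0,-0.07,0],
  [0.01,0.03,0,0,0,-0.07,0],
  [0.01,0.03,0,0,0,-0.07,0],
  [0.01,0.03,0,0,0,-0.07,0],
  [0.01,0.03,0,0,0,-0.054,0],
  [0.01,0.03,0,0,0,0,0],
])

```text
t: 1.1
eef_pos: [0.3819, -0.3119, 0.2531]
tool_rot: [-0.0, 0.996, -0.092, -0.0]
contact_force: [0.5, 0.9, 0.0]
gripper_width: 0.001
grasp_force: 0.0
```

Call:
jog_arm([
  [0.01,0.03,0,0,0,0,0],
  [0.01,0.03,0,0,0,0,0],
  [0.01,0.03,0,0,0,0,0],
  [0.01,0.03,0,0,0,0,0],
  [0.01,0.03,0,0,0,0,0],
  [0.01,0.03,0,0,0,0,0],
  [0.01,0.03,0,0,0,0,0],
  [0.01,0.03,0,0,0,0,0],
  [0.01,0.03,0,0,0,0,0],
  [0.013,0.025,0,0,0,0,0],
])

```text
t: 2.1
eef_pos: [0.4846, -0.0166, 0.2531]
tool_rot: [-0.0, 0.996, -0.091, -0.0]
contact_force: [1.1, -1.0, 0.8]
gripper_width: 0.0
grasp_force: 0.0
```

```bash
python3 - <<'E'
from h import *
o=bot.get_obs(); print(o['t'],o['eef_pos'],R.from_quat(o['tool_rot'][[1,2,3,0]]).as_matrix().round(3),o['gripper_width'],o['q'].round(2))
c=snap("wrist","pics/w1.png"); print(c['eye'])
E
```

```text
2.1 [ 0.48461758 -0.016638    0.25308928] [[ 0.983 -0.181 -0.001]
 [-0.181 -0.983  0.   ]
 [-0.001  0.    -1.   ]] 0.00028624997147243725 [ 0.14  0.18 -0.26  1.98  0.05  0.99 -1.9 ]
[ 0.56154607 -0.03054028  0.37287228]
```

View pics/w1.png

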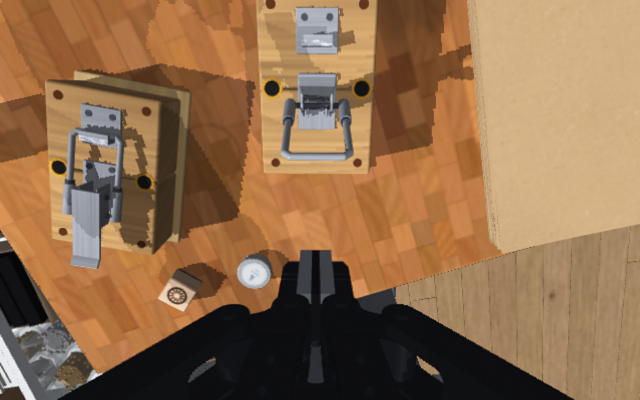

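The wrist view shows the open mould squarely ahead. The loop bar is at about (317,156), the lever's lip edge at about (317,73), and the screws at (275,162) and (357,162). I'll check the pose against these.

```bash
python3 - <<'E'
from h import *
from scipy.optimize import brentq
c=load("pics/w1.png"); p=np.load("pose.npy")
for hx in(-.064,.064): print(proj(c,T(p,[[hx,.037,.058],[hx,-.037,.058]])).round(1).tolist())
for l in(1.65,1.75,1.85,1.9):
  print(l,proj(c,T(p,[linkpts(l,l+1.9)[1]])).round(1), [(e,proj(c,T(p,[linkpts(l,l+e)[3]])).round(1).tolist()) for e in(1.7,1.8,1.9,2.0)])
E
```

```text
[[275.4, 162.5], [357.3, 162.7]]
[[270.1, 3.1], [363.7, 3.3]]
1.65 [[317. 104.]] [(1.7, [[317.0, 127.8]]), (1.8, [[317.0, 138.9]]), (1.9, [[316.9, 149.3]]), (2.0, [[316.9, 158.7]])]
1.75 [[317.   93.2]] [(1.7, [[317.1, 124.7]]), (1.8, [[317.0, 135.9]]), (1.9, [[316.9, 146.3]]), (2.0, [[316.9, 155.8]])]
1.85 [[317.1  82.4]] [(1.7, [[317.1, 121.6]]), (1.8, [[317.0, 132.8]]), (1.9, [[317.0, 143.3]]), (2.0, [[316.9, 152.9]])]
1.9 [[317.1  77.1]] [(1.7, [[317.1, 120.1]]), (1.8, [[317.0, 131.3]]), (1.9, [[317.0, 141.8]]), (2.0, [[316.9, 151.4]])]
```

Call:
jog_arm([
  [0,0,-0.02,0,0,0,0],
  [0,0,-0.02,0,0,0,0],
  [0,0,-0.02,0,0,0,0],
  [0,0,-0.019,0,0,0,0],
  [0,0,0,0,0,0,0],
])

```text
t: 2.65
eef_pos: [0.4828, -0.0186, 0.172]
tool_rot: [0.0, 0.996, -0.091, -0.003]
contact_force: [-1.1, 0.3, 0.7]
gripper_width: -0.003
grasp_force: 0.0
```

Call:
jog_arm([
  [0.0098,-0.0018,-0.005,0,0,0,0],
  [0.0098,-0.0018,0,0,0,0,0],
  [0.0098,-0.0018,0,0,0,0,0],
  [0.0079,-0.0015,0,0,0,0,0],
  [0.0079,-0.0015,0,0,0,0,0],
  [0.0059,-0.0011,0,0,0,0,0],
  [0.0059,-0.0011,0,0,0,0,0],
  [0.0049,-0.0009,0,0,0,0,0],
  [0,0,0,0,0,0,0],
  [0,0,0,0,0,0,0],
])

```text
t: 3.65
eef_pos: [0.5466, -0.0298, 0.1692]
tool_rot: [0.0, 0.996, -0.091, -0.0]
contact_force: [-0.4, 0.0, -0.1]
gripper_width: 0.003
grasp_force: 0.0
```

```bash
python3 - <<'E'
from h import *
a=snap("wrist","pics/w2.png")["img"]; b=snap("scene","pics/s2.png")["img"]
o=np.zeros((400,800,3),np.uint8); o[:]=np.hstack([cv2.resize(a[40:240,217:417],(400,400),interpolation=2),cv2.resize(b[140:240,285:385],(400,400),interpolation=2)])
cv2.imwrite("pics/c2.png",o[:,:,::-1])
E
```

```text
(no output)
```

View pics/c2.png

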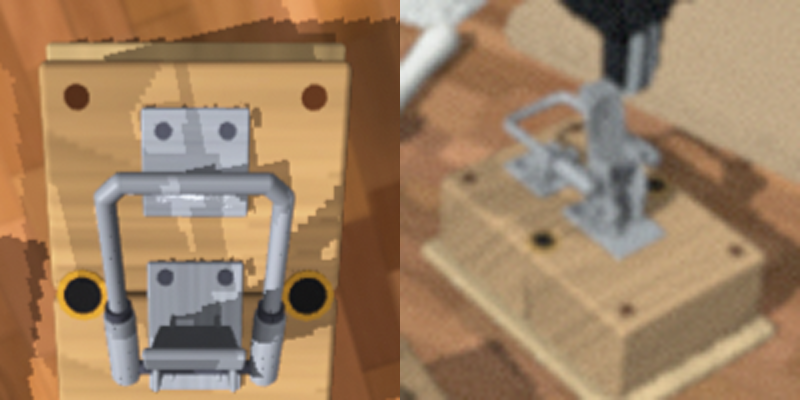

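The loop has gone over toward the keeper and may still be falling. The lever is still up. I'll lift clear, wait, then check.

Call:
jog_arm([
  [0,0,0.02,0,0,0,0],
  [0,0,0.02,0,0,0,0],
  [0,0,0.01,0,0,0,0],
  [0,0,0,0,0,0,0],
  [0,0,0,0,0,0,0],
])

```text
t: 4.25
eef_pos: [0.5464, -0.0299, 0.2188]
tool_rot: [0.0, 0.996, -0.091, -0.0]
contact_force: [-0.1, -0.1, 0.0]
gripper_width: -0.003
grasp_force: 0.0
```

```bash
python3 - <<'E'
from h import *
a=snap("wrist","pics/w3.png")["img"]; b=snap("scene","pics/s3.png")["img"]
o=np.hstack([cv2.resize(a[40:240,217:417],(400,400),interpolation=2),cv2.resize(b[140:240,285:385],(400,400),interpolation=2)])
cv2.imwrite("pics/c3.png",o[:,:,::-1])
c=load("pics/w3.png"); p=np.load("pose.npy")
q=lambda P:((proj(c,T(p,[P]))[0]-[217,40])*2).round(0).tolist()
print("mouth",q([.0385,0,.0665]),"plate end",q([.061,0,.061]),"lip edge",q([.04,0,.072]))
for l in(1.65,1.75,1.85,1.95,2.05): print(l,"tip",q(linkpts(l,l)[1]),[(e,q(linkpts(l,l+e)[3])) for e in(-.4,-.3,-.2,0,.2)])
E
```

```text
mouth [194.0, 166.0] plate end [195.0, 103.0] lip edge [194.0, 164.0]
1.65 tip [194.0, 354.0] [(-0.4, [194.0, 135.0]), (-0.3, [194.0, 129.0]), (-0.2, [194.0, 125.0]), (0, [194.0, 123.0]), (0.2, [194.0, 129.0])]
1.75 tip [194.0, 333.0] [(-0.4, [194.0, 130.0]), (-0.3, [194.0, 124.0]), (-0.2, [194.0, 120.0]), (0, [194.0, 117.0]), (0.2, [194.0, 123.0])]
1.85 tip [194.0, 310.0] [(-0.4, [194.0, 125.0]), (-0.3, [194.0, 119.0]), (-0.2, [194.0, 115.0]), (0, [194.0, 112.0]), (0.2, [194.0, 117.0])]
1.95 tip [194.0, 288.0] [(-0.4, [194.0, 120.0]), (-0.3, [194.0, 114.0]), (-0.2, [194.0, 109.0]), (0, [194.0, 106.0]), (0.2, [194.0, 112.0])]
2.05 tip [194.0, 266.0] [(-0.4, [194.0, 115.0]), (-0.3, [194.0, 109.0]), (-0.2, [194.0, 105.0]), (0, [194.0, 101.0]), (0.2, [194.0, 106.0])]
```

View pics/c3.png

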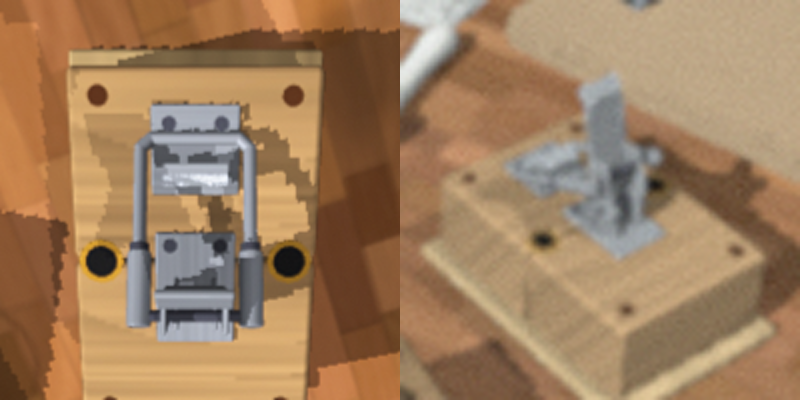

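The bar is at crop y≈139, just beyond the hook lip edge at about y 165. It is lying low on the plate, behind the hook. The lever is still up at about 1.7. Next I'll move over to the lever's keeper side and lower.

Call:
jog_arm([
  [0.0175,-0.003,0,0,0,0,0],
  [0.0175,-0.003,0,0,0,0,0],
  [0.0175,-0.003,0,0,0,0,0],
  [0,0,-0.02,0,0,0,0],
  [0,0,-0.025,0,0,0,0],
  [0,0,-0.025,0,0,0,0],
  [-0.0069,0.0013,0,0,0,0,0],
  [-0.0069,0.0013,0,0,0,0,0],
  [0,0,0,0,0,0,0],
])

```text
t: 5.25
eef_pos: [0.5849, -0.0359, 0.1503]
tool_rot: [-0.0, 0.996, -0.091, 0.0]
contact_force: [1.2, -0.5, 0.7]
gripper_width: -0.0
grasp_force: 0.0
```

Call:
jog_arm([
  [-0.0079,0.0015,0.001,0,0,0,0],
  [-0.0079,0.0015,0.002,0,0,0,0],
  [-0.0088,0.0016,0.001,0,0,0,0],
  [-0.0079,0.0015,0,0,0,0,0],
  [-0.0079,0.0015,-0.001,0,0,0,0],
  [0,0,0,0,0,0,0],
])

```text
t: 5.85
eef_pos: [0.5435, -0.0285, 0.1521]
tool_rot: [0.0, 0.996, -0.091, -0.001]
contact_force: [0.2, -0.8, -0.0]
gripper_width: -0.0
grasp_force: 0.0
```

```bash
python3 - <<'E'
from h import *
a=snap("wrist","pics/w4.png")["img"]; b=snap("scene","pics/s4.png")["img"]
o=np.hstack([cv2.resize(a[0:200,217:417],(400,400),interpolation=2),cv2.resize(b[140:240,285:385],(400,400),interpolation=2)])
cv2.imwrite("pics/c4.png",o[:,:,::-1])
E
```

```text
(no output)
```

View pics/c4.png

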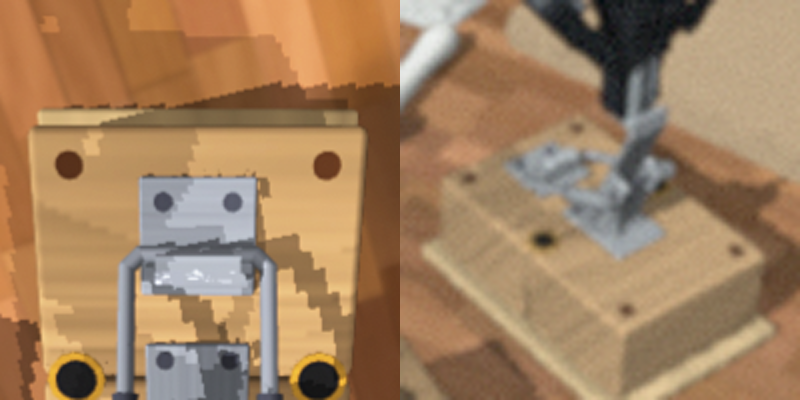

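The bar is being drawn up under the hook lip (crop y≈250), and the lever is at about 1.2. Continuing along the arc.

Call:
jog_arm([
  [-0.0076,0.0014,-0.002,0,0,0,0],
  [-0.0076,0.0014,-0.004,0,0,0,0],
  [-0.0064,0.0012,-0.005,0,0,0,0],
  [-0.0064,0.0012,-0.006,0,0,0,0],
  [0,0,0,0,0,0,0],
])

```text
t: 6.45
eef_pos: [0.5154, -0.0232, 0.1343]
tool_rot: [0.0, 0.996, -0.091, -0.001]
contact_force: [0.1, -0.7, 0.6]
gripper_width: 0.004
grasp_force: 0.2
```

Call:
jog_arm([
  [-0.0045,0.0008,-0.006,0,0,0,0],
  [-0.0045,0.0008,-0.007,0,0,0,0],
  [0,0,0,0,0,0,0],
])

```text
t: 6.75
eef_pos: [0.5064, -0.0218, 0.121]
tool_rot: [0.0, 0.996, -0.091, -0.001]
contact_force: [-0.5, 0.7, 0.3]
gripper_width: 0.002
grasp_force: 0.0
```

Call:
jog_arm([
  [-0.0015,0.0003,-0.004,0,0,0,0],
  [-0.0015,0.0003,-0.004,0,0,0,0],
  [-0.001,0.0002,-0.004,0,0,0,0],
  [-0.001,0.0002,-0.004,0,0,0,0],
  [0,0,0,0,0,0,0],
  [0,0,0,0,0,0,0],
])

```text
t: 7.35
eef_pos: [0.5031, -0.0208, 0.1062]
tool_rot: [0.0, 0.996, -0.091, -0.0]
contact_force: [0.5, 0.0, -1.3]
gripper_width: 0.0
grasp_force: 0.0
```

```bash
python3 - <<'E'
from h import *
print(bot.get_obs()['contact_force'],bot.get_obs()['eef_pos'])
a=snap("wrist","pics/w5.png")["img"]; b=snap("scene","pics/s5.png")["img"]
o=np.hstack([cv2.resize(a[0:200,217:417],(400,400),interpolation=2),cv2.resize(b[140:240,285:385],(400,400),interpolation=2)])
cv2.imwrite("pics/c5.png",o[:,:,::-1])
E
```

```text
[ 0.49903154  0.03295925 -1.25333367] [ 0.50307466 -0.02084509  0.10617165]
```

View pics/c5.png

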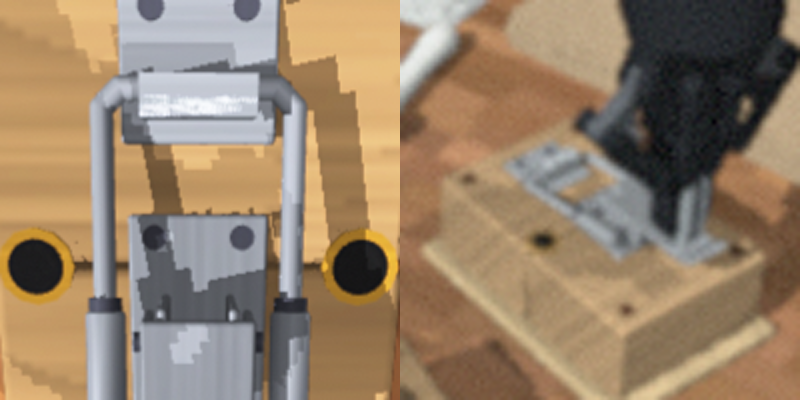

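The bar is under the hook lip and the lever looks flat. I'll press lightly to confirm the end stop, then back off upward.

Call:
jog_arm([
  [0,0,-0.001,0,0,0,0],
  [0,0,-0.001,0,0,0,0],
  [0,0,-0.001,0,0,0,0],
  [0,0,0,0,0,0,0],
  [0,0,0,0,0,0,0],
])

```text
t: 7.95
eef_pos: [0.5031, -0.0208, 0.1053]
tool_rot: [0.0, 0.996, -0.092, 0.0]
contact_force: [-8.5, 0.2, 23.8]
gripper_width: -0.0
grasp_force: 12.1
```

Pressing gives a firm stop: 24 N at a tip height of 83.3 mm, against the expected 84 mm for a shut lever. Retreating now.

Call:
jog_arm([
  [0,0,0.01,0,0,0,0],
  [0,0,0.02,0,0,0,0],
  [0,0,0.03,0,0,0,0],
  [0,0,0.03,0,0,0,0],
  [-0.01,0,0.03,0,0,0,0],
  [-0.01,0,0.03,0,0,0,0],
  [0,0,0,0,0,0,0],
  [0,0,0,0,0,0,0],
])

```text
t: 8.75
eef_pos: [0.4832, -0.0209, 0.2538]
tool_rot: [0.0, 0.996, -0.092, 0.001]
contact_force: [0.3, 0.4, -0.4]
gripper_width: 0.002
grasp_force: 0.0
```

```bash
python3 - <<'E'
from h import *
a=snap("wrist","pics/w6.png")["img"]; b=snap("scene","pics/s6.png")["img"]
o=np.hstack([cv2.resize(a[0:266,217:417],(400,532),interpolation=2),cv2.resize(b[140:273,285:385],(400,532),interpolation=2)])
cv2.imwrite("pics/c6.png",o[:,:,::-1]); print(bot.get_obs()['contact_force'])
E
```

```text
[-0.09565726 -0.64872765 -0.43314257]
```

View pics/c6.png

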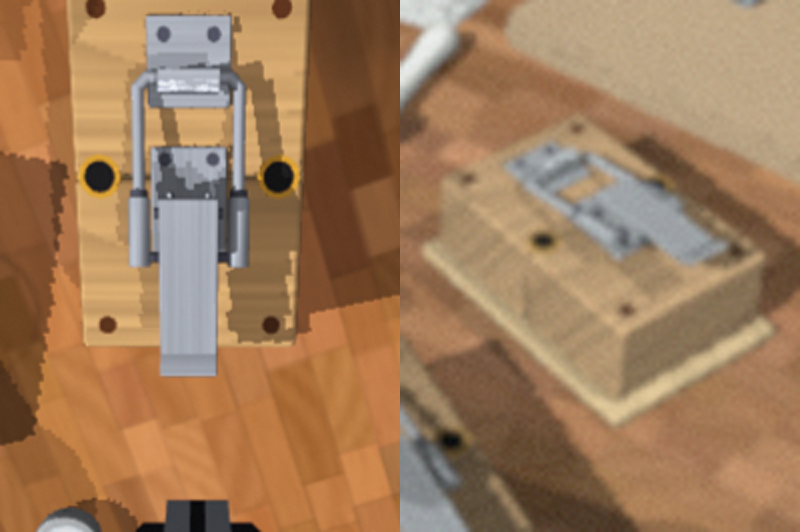

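The lever stays flat and the bar is held under the hook lip at crop (190,75). The robot is clear.

```bash
python3 -c "
from station import bot
print(bot.hand_in())"
```

```text
the job is handed in; nothing more can be done
None
```

The open mould is now latched: the loop dropped behind the keeper hook with the lever still up, the lever then snapped down flat and stayed flat after the arm backed off, and the job was handed in at about 9 s.

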